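# Set out a covered sample row in the chemistry lab

### The job

Set out the sample row on the wooden board, in this order: first stand the conical flask on the white tile at one end, then the beaker on the tile at the other end, then the brown red-capped bottle on the blue tile between the two, and last of all put the porcelain lid on top of the beaker, knob up and seated in its mouth. Stand each vessel upright in the middle of its tile, set everything down gently without dropping it, and leave the blue-footed measuring cylinder and the grey jar where they are.

Things in the scene. Friction and masses are not known exactly. Their poses are not given: they have to be found in the camera images.
- flask: conical glass flask with a white band low on its cone, stands upright on the bench: foot 76 mm across, 125 mm high, straight neck 30 mm across from 80 to 119 mm up (grip there), lip 36 mm across on top; closed, about 130 g. Origin at the centre of its underside, z up.
- beaker: open straight-sided glass beaker with two thin blue ring lines round it, upright on the bench: 62 mm across outside, 56 mm inside, 80 mm high, floor 5 mm thick; about 90 g. Origin at the centre of its underside, z up.
- bottle: brown bottle with a white label band and a red cap, upright on the bench: body 52 mm across up to 62 mm, shoulder narrowing to a 26 mm neck at 78 mm, cap 34 mm across from 83 to 110 mm up (grip there); about 160 g. Origin at the centre of its underside, z up.
- lid: white porcelain lid lying knob up on the bench: a plug 44 mm across and 8 mm deep underneath, a disc 70 mm across from 8 to 14 mm up, and a round knob 16 mm across from 14 to 33 mm up; about 70 g. Origin at the centre of the plug's underside, z up; seated on the beaker the disc lies on the rim and the origin is 72 mm above the beaker's origin.
- tile_white: white glazed square tile, 84 x 84 x 5 mm, fixed on the wooden board (board 110 x 360 mm, top 15 mm above the bench); at one end of the row, which end varies; the flask's place. Origin at the centre of its underside, so its top face is 5 mm above the origin; z up, y along the row of tiles, whose centres are 110 mm apart. The row runs roughly left to right as the robot sees it.
- tile_blue: blue glazed square tile, 84 x 84 x 5 mm, fixed on the wooden board (board 110 x 360 mm, top 15 mm above the bench); always in the middle of the row; the bottle's place. Origin at the centre of its underside, so its top face is 5 mm above the origin; z up, y along the row of tiles, whose centres are 110 mm apart. The row runs roughly left to right as the robot sees it.
- tile_green: green glazed square tile, 84 x 84 x 5 mm, fixed on the wooden board (board 110 x 360 mm, top 15 mm above the bench); at the end of the row opposite the white tile; the beaker's place. Origin at the centre of its underside, so its top face is 5 mm above the origin; z up, y along the row of tiles, whose centres are 110 mm apart. The row runs roughly left to right as the robot sees it.
- cylinder: bystander: slim glass measuring cylinder, 20 mm across and 140 mm high, on a round blue foot 56 mm across; loose, stays where it is. Origin at the centre of its underside.
- jar: bystander: squat grey jar with a white screw cap, 54 mm across and 70 mm high; loose, stays where it is. Origin at the centre of its underside.

How it is judged:
By the outcome, as a careful person would: the job done as asked, in the order asked, and still so for the second after the job is handed in, with the robot touching nothing.
It also fails if it takes over 102 s, if anything falls off the work surface, if the arm or the gripper's body presses on something with over 40 N, if the wrist force passes 120 N, or if a joint passes its speed limit or range.

### The arm

A 6-joint arm with a two-finger parallel gripper is mounted at the origin on the work surface. World frame = base frame: x ahead of the robot, y to its left, z up, the work surface at z = 0. Lengths are in m, angles in rad, forces in N, time in s.
With the tool pointing down it reaches from about 0.375 to 0.9 m from the base axis. Payload 3.1 kg.
Tool frame: the origin (TCP) lies at the very end of the fingers, on their centre line; the grasp point (between the pads) lies env.pinch_z behind it (env.pinch_z is the distance from the TCP to the grasp point, in m); z points along the fingers, y is the line along which they close (so a half turn about z gives the same grasp; the last joint's range is limited). The gripper opens to 87 mm and grips with 3 to 60 N. Pads are 19 mm wide; open, the fingers measure 117 mm over their backs; the gripper's body (75 mm by 190 mm) begins 51 mm behind the grasp point.
Start: joints at [-1.482, 0.527, 1.433, -0, 1.181, -0.178], TCP at [0.165, -0.603, 0.223] pointing down, gripper open.
Joint ranges: [-3.08, 3.08], [-0.75, 2.2], [0.22, 2.44], [-1.43, 4.57], [0, 2.65], [-2.85, 2.85]. Speed limits (rad/s): [2.79, 2.79, 3.14, 3.14, 3.14, 3.14].

### API

Orientations are given as a 3x3 rotation matrix whose columns are the frame's x, y, z axes.
In Python, from cell import env, cams, boxes_of, mark_of gives the robot as it stands.
- The arm moves only by the tool move_arm, never from a script. Its argument "plan" is a list that holds one entry, the list of rows, each a list of 6 numbers: the shift along the world's x, y, z each as a share of 0.1 m, from -1 to 1, then the turn, a rotation vector about the world's x, y, z each as a share of 2 pi rad, from -1 to 1. In form: [[[x, y, z, wx, wy, wz], ...]]. A call has 1 to 10 rows; each row shifts and turns the commanded pose from where the row before left it; what a row does not reach is not made up. A row lasts 1/12 s, in which the tool goes at most 41.7 mm and 7.16 degrees, less where a joint would pass 70% of its speed; a pose out of reach is approached as far as the arm can. A call with a number of a shift or a turn outside -1 to 1 is refused whole. A call with a gripper value outside its range is refused whole. "jaw" is the closure, from 0 (fully open) to 1 (shut), set as the call begins (left out, the last holds). The fingers move at their own pace and stop on an object; "squeeze" is the grip in N (left out, the last holds). Time passes only in rows, so rows that do not move let the fingers close. It gives the time, the measured TCP pose, the force, the opening and the grip force at its end, in the units of the state.
- env.get_obs(): the state, without advancing time (a new reading comes with each control period).
- cams.grab_frame(name): name is "side" or "top"; returns (picture, depth): 420x560x3 uint8, red, green, blue; 420x560 float32, m along the optical axis (not along the pixel's ray), 0 where there is no reading.
- cams.camera_info(name): a dict with "intrinsics" (3x3 intrinsics, pixels), "eye" and "rotation" of the camera in the world. Camera axes: x right, y up, looking along -z (the intrinsics and any distortion apply to the point x, -y, -z); pixel columns grow to the right and rows downward; lengths in m; the calibration is good to about 2 mm. A picture is of the moment at which its call begins. camera_info takes no time and is no camera call.
- env.sign_off(): hands the job in; it is judged then, once.
Trained networks look in the newest picture that a camera, given by its name, has taken for a name from the list of things; names that differ only in an ending like _2 or _b are one class to them, and where a whole thing is asked for, a point or a joint stands for the part that bears it (a point fixed in the world has none). Each returns a list of dicts, best first, with "confidence" (0 to 1); they miss things now and then, are a little off and sometimes report something else, mostly with a low value. They report only what shows in the picture. A call takes as long as a camera call.
- boxes_of(thing, camera): "rect" ([centre column, centre row, width, height] in pixels, round what is visible of it).
- mark_of(thing, camera): "location" ([column, row] in pixels: a listed point, or the origin of a listed thing).
The state is a dict: "time": time; "qpos": joint angles; "qd": joint speeds; "effort": joint torques, N m; "tool_pos": TCP position; "tool_rot": TCP orientation; "ft_force": force on the tool from outside, world axes, zero at the start; "moment": the same for the moment, N m; "gripper_width": finger opening in m; "gripper_force": force on a finger pad.
Only numpy, scipy, OpenCV 4.12 (cv2) and the standard library are available. Lean on these libraries where they do the work, as an engineer would, in place of code of your own. Each camera call takes 0.05 s, during which the arm holds its last target. There are 200 camera calls.

## Working session

There is one attempt and no reset: what is moved stays moved. The work goes in short steps, Python scripts to look and compute and a tool call to move; the robot and the scene stay as the last step left them, time stands still between calls to the robot, and variables do not carry over. Pictures are saved under pics/ and viewed, at most 14 in all, crops included, and the job is handed in when it is done.

Besides the shell and the picture viewer there is one more tool, called after "Call:" by a JSON object that holds its "name" and its "arguments". move_arm: Moves the arm, as the interface text tells. Shift numbers are shares of 0.1 m and turn numbers shares of 2 pi rad, none past 1 either way. Its arguments: {"type":"object","properties":{"plan":{"type":"array"},"jaw":{"type":"number"},"squeeze":{"type":"number"}},"required":["plan"]}

```bash
ls; mkdir -p pics
cat > h.py <<'E'
import numpy as np, cv2
from cell import env, cams, boxes_of, mark_of
def ray(cam,px):
    i=cams.camera_info(cam);K=np.array(i["intrinsics"]);R=np.array(i["rotation"]);e=np.array(i["eye"])
    d=np.linalg.inv(K)@np.array([px[0],px[1],1.]);d=np.array([d[0],-d[1],-d[2]])
    return e,R@d
def at_z(cam,px,z):
    e,d=ray(cam,px);return e+d*(z-e[2])/d[2]
def cloud(cam,depth):
    i=cams.camera_info(cam);K=np.array(i["intrinsics"]);R=np.array(i["rotation"]);e=np.array(i["eye"])
    v,u=np.mgrid[:depth.shape[0],:depth.shape[1]]
    d=np.stack([u,v,np.ones_like(u)],-1)@np.linalg.inv(K).T*np.array([1,-1,-1])
    return e+(d*depth[...,None])@R.T
E
python3 - <<'E'
from h import *
np.set_printoptions(precision=4,suppress=True)
for c in ("top","side"):
    p,d=cams.grab_frame(c);cv2.imwrite(f"pics/{c}0.png",p[...,::-1]);np.save(f"{c}.npy",d)
    i=cams.camera_info(c);print(c,i)
    for t in "flask beaker bottle lid tile_white tile_blue tile_green cylinder jar".split():
        m=mark_of(t,c);z=0.015 if 'tile' in t else 0
        print(t,[(np.round(a["location"],1),round(a["confidence"],2),at_z(c,a["location"],z)[:2]) for a in m[:2]])
print(env.pinch_z,env.get_obs())
E
```

```text
pics
top {'intrinsics': array([[427.2874,   0.    , 275.9228],
       [  0.    , 427.2874, 211.9616],
       [  0.    ,   0.    ,   1.    ]]), 'eye': array([ 0.4228, -0.0128,  0.9744]), 'rotation': array([[ 0.0219,  0.993 , -0.1159],
       [-0.9995,  0.019 , -0.0267],
       [-0.0243,  0.1164,  0.9929]])}
flask [(array([249.3, 245.4]), 0.85, array([0.4587, 0.0724]))]
beaker [(array([357.2, 267.5]), 0.87, array([ 0.4141, -0.1724]))]
bottle [(array([412. , 288.8]), 0.74, array([ 0.3697, -0.2942]))]
lid [(array([149.7, 284.3]), 0.83, array([0.3659, 0.2961]))]
tile_white [(array([235.8, 154.1]), 0.76, array([0.6672, 0.1084])), (array([357.5, 265.2]), 0.58, array([ 0.4193, -0.1706]))]
tile_blue []
tile_green [(array([324. , 176.1]), 0.79, array([ 0.6191, -0.0947]))]
cylinder [(array([198.3, 258.1]), 0.56, array([0.4274, 0.1879]))]
jar [(array([304.7, 252.4]), 0.67, array([ 0.4455, -0.0539]))]
side {'intrinsics': array([[423.8921,   0.    , 280.292 ],
       [  0.    , 423.8921, 213.4702],
       [  0.    ,   0.    ,   1.    ]]), 'eye': array([0.3386, 0.7631, 0.6262]), 'rotation': array([
[... 839 characters left out ...]
889]))]
cylinder [(array([297.2, 294.2]), 0.84, array([0.4283, 0.2001]))]
jar [(array([311.6, 216.5]), 0.89, array([ 0.4455, -0.0548]))]
0.0187 {'time': 1.0, 'qpos': array([-1.4815,  0.5275,  1.4327,  0.    ,  1.1814, -0.1785]), 'qd': array([ 0.0006,  0.0008, -0.0016,  0.0006, -0.0017,  0.0002]), 'effort': array([ -0.0018, -44.0022, -17.6987,   0.0634,   0.0505,  -0.    ]), 'tool_pos': array([ 0.1654, -0.6027,  0.2226]), 'tool_rot': array([[ 0.9644,  0.2646,  0.    ],
       [ 0.2646, -0.9644, -0.    ],
       [ 0.    ,  0.    , -1.    ]]), 'ft_force': array([ 0.662 ,  0.1195, -0.643 ]), 'moment': array([-0.004 ,  0.0299, -0.0037]), 'gripper_force': 0.0, 'gripper_width': 0.08753014613593577}
```

View pics/top0.png

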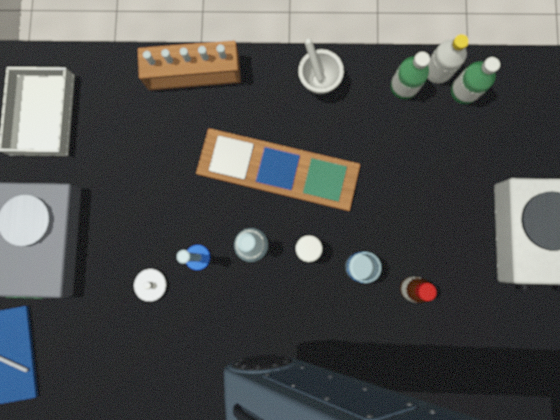

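View pics/side0.png

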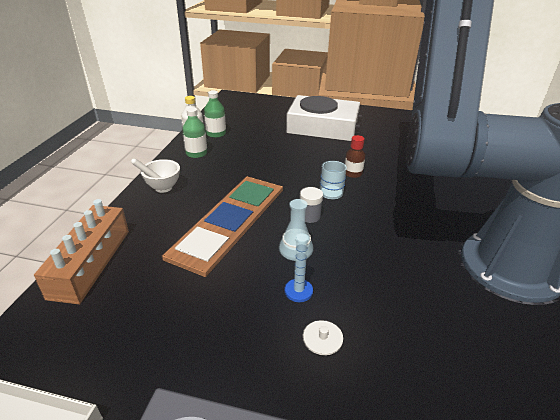

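Top view: the white tile is near (232,158), blue (278,169), green (325,180), flask (250,245), beaker (365,267) and bottle (427,291). The lid is at (150,285) and the row of bystanders is clear. The side view agrees. Next I refine the positions from depth.

Run:
```python
from h import *
np.set_printoptions(precision=4,suppress=True)
est=dict(flask=(.457,.071,.125),beaker=(.411,-.171,.08),bottle=(.367,-.295,.11),lid=(.364,.292,.033),cylinder=(.428,.194,.14),jar=(.445,-.054,.07))
for c in("top","side"):
    P=cloud(c,np.load(c+".npy"));q=P.reshape(-1,3)
    for n,(x,y,h) in est.items():
        s=q[(np.hypot(q[:,0]-x,q[:,1]-y)<.055)&(q[:,2]>h-.008)&(q[:,2]<h+.012)]
        if len(s)>3:
            (cc,r)=cv2.minEnclosingCircle(s[:,:2].astype(np.float32));print(c,n,len(s),np.median(s[:,2]).round(4),"med",np.median(s[:,:2],0),"circ",np.array(cc),round(r,4))
        else: print(c,n,len(s))
    if n: 
        s=q[(np.hypot(q[:,0]-.364,q[:,1]-.292)<.055)&(q[:,2]>.009)&(q[:,2]<.02)];cc,r=cv2.minEnclosingCircle(s[:,:2].astype(np.float32));print(c,"disc",np.array(cc),r)
    im=cv2.imread(f"pics/{c}0.png").astype(int);b,g,r=im[...,0],im[...,1],im[...,2]
    reg=(np.hypot(P[...,0]-.64,P[...,1]-.01)<.17)&(P[...,2]<.05)&(P[...,2]>.005)
    for n,m in dict(white=(im.min(2)>150),blue=(b>r+50)&(b>g+25),green=(g>r+20)&(g>b+5)).items():
        m=(m&reg).astype(np.uint8);k=cv2.connectedComponentsWithStats(m);i=1+np.argmax(k[2][1:,4]);ys,xs=np.where(k[1]==i)
        rc=cv2.minAreaRect(np.stack([at_z(c,(u,v),.02)[:2] for u,v in zip(xs,ys)]).astype(np.float32)*1000)
        print(c,n,k[2][i,4],rc,np.median(P[ys,xs,2]))
```

```text
top flask 257 0.125 med [0.461  0.0695] circ [0.4615 0.0696] 0.018
top beaker 164 0.0797 med [ 0.4182 -0.1763] circ [ 0.4178 -0.1746] 0.0308
top bottle 245 0.1101 med [ 0.372 -0.29 ] circ [ 0.3714 -0.2904] 0.0172
top lid 48 0.0318 med [0.3673 0.292 ] circ [0.3669 0.2932] 0.0081
top cylinder 134 0.1399 med [0.4303 0.1899] circ [0.4312 0.1901] 0.0129
top jar 502 0.0701 med [ 0.4534 -0.0578] circ [ 0.4543 -0.0579] 0.027
top disc [0.3665 0.2933] 0.03543917462229729
top white 1375 ((659.6228637695312, 119.37489318847656), (85.95118713378906, 86.4713134765625), 77.69920349121094) 0.0199898568354987
top blue 1210 ((634.864990234375, 11.781505584716797), (80.39398956298828, 79.94136810302734), 77.47007751464844) 0.020297608757481767Traceback (most recent call last):
  File "<stdin>", line 17, in <module>
  File "h.py", line 8, in at_z
    e,d=ray(cam,px);return e+d*(z-e[2])/d[2]
        ~~~^^^^^^^^
  File "h.py", line 4, in ray
    i=cams.camera_info(cam);K=np.array(i["intrinsics"]);R=np.array(i["rotation"]);e=np.array(i["eye"])
ValueError: time passes only in moves, steps and waits
```

Call:
{"name": "move_arm", "arguments": {"plan": [[[0,0,0.2,0,0,0.0195],[0,0,0.2,0,0,0.0195],[0,0.2,0,0,0,0.0195],[0,0.2,0,0,0,0.0195],[0,0.2,0,0,0,0.0195],[0,0.2,0,0,0,0.0195],[0,0.2,0,0,0,0.0195],[0,0.2,0,0,0,0.0195]]], "jaw": 0}}

```text
time: 1.67
tool_pos: [0.1654, -0.4817, 0.2627]
tool_rot: [[0.312, 0.95, 0.0], [0.95, -0.312, -0.0], [-0.0, 0.0, -1.0]]
ft_force: [0.8, 0.6, 0.5]
gripper_width: 0.0873
gripper_force: 0.0
```

Run:
```python
from h import *
np.set_printoptions(precision=4,suppress=True)
est=dict(flask=(.457,.071,.125),beaker=(.411,-.171,.08),bottle=(.367,-.295,.11),lid=(.364,.292,.033))
c="side"
P=cloud(c,np.load(c+".npy"));q=P.reshape(-1,3)
for n,(x,y,h) in est.items():
    s=q[(np.hypot(q[:,0]-x,q[:,1]-y)<.055)&(q[:,2]>h-.008)&(q[:,2]<h+.012)]
    if len(s)>3:
        (cc,r)=cv2.minEnclosingCircle(s[:,:2].astype(np.float32));print(n,len(s),"circ",np.array(cc),round(r,4))
for c in("top","side"):
    P=cloud(c,np.load(c+".npy"))
    im=cv2.imread(f"pics/{c}0.png").astype(int);b,g,r=im[...,0],im[...,1],im[...,2]
    reg=(np.hypot(P[...,0]-.64,P[...,1]-.01)<.17)&(P[...,2]<.05)&(P[...,2]>.005)
    for n,m in dict(white=(im.min(2)>150),blue=(b>r+50)&(b>g+25),green=(g>r+20)&(g>b+5)).items():
        m=(m&reg).astype(np.uint8);k=cv2.connectedComponentsWithStats(m);i=1+np.argmax(k[2][1:,4]);ys,xs=np.where(k[1]==i)
        rc=cv2.minAreaRect(P[ys,xs,:2].astype(np.float32)*1000)
        print(c,n,k[2][i,4],np.round(rc[0],1),np.round(rc[1],1),round(rc[2],1),P[ys,xs].mean(0))
```

```text
flask 170 circ [0.4569 0.0719] 0.0199
beaker 129 circ [ 0.4121 -0.1729] 0.0337
bottle 81 circ [ 0.3719 -0.2875] 0.0201
lid 73 circ [0.3639 0.2949] 0.0085
top white 1375 [661.  120.1] [86.9 87.5] 77.2 [0.6594 0.1193 0.0199]
top blue 1210 [634.8  11.9] [80.3 80.6] 77.2 [0.6346 0.0116 0.0202]
top green 1265 [610.7 -95.7] [81.7 81.7] 77.4 [ 0.6107 -0.0957  0.0202]
side white 1022 [659.3 121.1] [86.3 90.4] 77.3 [0.6573 0.1248 0.0182]
side blue 773 [633.1  16. ] [85.7 85. ] 76.1 [0.6329 0.0178 0.0182]
side green 632 [608.4 -91.7] [85.2 83.9] 77.3 [ 0.6086 -0.0891  0.018 ]
```

Call:
{"name": "move_arm", "arguments": {"plan": [[[0.4,0.1,0,0,0,0],[0.4,0.1,0,0,0,0],[0.4,0.1,0,0,0,0],[0.4,0.1,0,0,0,0.008],[0.4,0.1,0,0,0,0.007],[0.07,0.4,0,0,0,0],[0.07,0.4,0,0,0,0],[0.07,0.4,0,0,0,0],[0.07,0.4,0,0,0,0],[0.07,0.4,0,0,0,0]]]}}

```text
time: 2.5
tool_pos: [0.4005, -0.2308, 0.2626]
tool_rot: [[0.227, 0.974, 0.0], [0.974, -0.227, -0.0], [0.0, 0.0, -1.0]]
ft_force: [1.0, -0.3, 0.1]
gripper_width: 0.087
gripper_force: 0.0
```

Call:
{"name": "move_arm", "arguments": {"plan": [[[0.07,0.4,0,0,0,0],[0.07,0.4,0,0,0,0],[0.07,0.4,0,0,0,0],[0.07,0.4,0,0,0,0],[0.07,0.4,0,0,0,0],[0.07,0.4,0,0,0,0],[0.1,0.4,0,0,0,0],[0.1,0.2,0,0,0,0],[0,0,0,0,0,0],[0,0,0,0,0,0]]]}}

```text
time: 3.33
tool_pos: [0.4625, 0.0682, 0.2626]
tool_rot: [[0.223, 0.975, 0.0], [0.975, -0.223, -0.001], [-0.0, 0.0, -1.0]]
ft_force: [0.3, -1.5, -0.8]
gripper_width: 0.0871
gripper_force: 0.0
```

Call:
{"name": "move_arm", "arguments": {"plan": [[[-0.025,0.023,-0.35,0,0,0],[0,0,-0.35,0,0,0],[0,0,-0.35,0,0,0],[0,0,-0.35,0,0,0],[0,0,-0.2,0,0,0],[0,0,-0.12,0,0,0],[0,0,-0.06,0,0,0],[0,0,0,0,0,0],[0,0,0,0,0,0]]]}}

```text
time: 4.08
tool_pos: [0.4602, 0.0687, 0.0849]
tool_rot: [[0.228, 0.974, 0.0], [0.974, -0.228, -0.0], [-0.0, 0.0, -1.0]]
ft_force: [-0.3, 0.2, 0.1]
gripper_width: 0.087
gripper_force: 0.0
```

Call:
{"name": "move_arm", "arguments": {"plan": [[[0,0,0,0,0,0],[0,0,0,0,0,0],[0,0,0,0,0,0],[0,0,0,0,0,0],[0,0,0,0,0,0],[0,0,0,0,0,0],[0,0,0,0,0,0],[0,0,0,0,0,0]]], "jaw": 1, "squeeze": 20}}

```text
time: 4.75
tool_pos: [0.4599, 0.0697, 0.0846]
tool_rot: [[0.226, 0.974, 0.0], [0.974, -0.226, -0.0], [0.0, 0.0, -1.0]]
ft_force: [0.8, 0.6, -0.5]
gripper_width: 0.0416
gripper_force: 0.0
```

Call:
{"name": "move_arm", "arguments": {"plan": [[[0,0,0,0,0,0],[0,0,0,0,0,0],[0,0,0,0,0,0],[0,0,0,0,0,0],[0,0,0,0,0,0]]]}}

```text
time: 5.17
tool_pos: [0.4598, 0.0696, 0.0845]
tool_rot: [[0.227, 0.974, -0.0], [0.974, -0.227, 0.0], [-0.0, -0.0, -1.0]]
ft_force: [0.1, -0.1, -0.4]
gripper_width: 0.0343
gripper_force: 20.0
```

Call:
{"name": "move_arm", "arguments": {"plan": [[[0,0,0.1,0,0,0],[0,0,0.2,0,0,0],[0,0,0.2,0,0,0],[0,0,0.2,0,0,0],[0,0,0.1,0,0,0],[0,0,0,0,0,0]]]}}

```text
time: 5.67
tool_pos: [0.4614, 0.0695, 0.1664]
tool_rot: [[0.227, 0.974, 0.005], [0.974, -0.227, -0.0], [0.001, 0.005, -1.0]]
ft_force: [0.2, -0.3, -1.5]
gripper_width: 0.034
gripper_force: 20.0
```

Run:
```python
from h import *
p,d=cams.grab_frame("side");cv2.imwrite("pics/s1.png",cv2.resize(p[130:330,200:400,::-1],(600,600)))
```

```text
(no output)
```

View pics/s1.png

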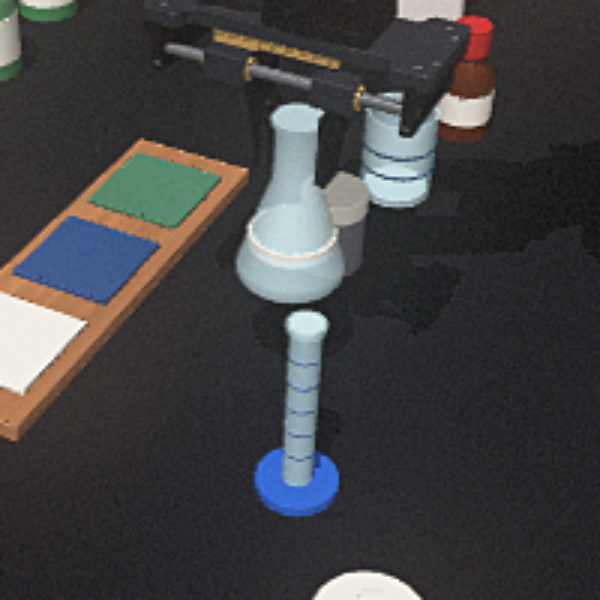

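The crop shows the flask hanging upright between the fingers, clear of the cylinder. I carry it to the white tile.

Call:
{"name": "move_arm", "arguments": {"plan": [[[0.2,0.05,0,0,0,0],[0.36,0.09,0,0,0,0],[0.38,0.1,0,0,0,0],[0.38,0.1,0,0,0,0],[0.36,0.09,0,0,0,0],[0.2,0.05,0,0,0,0],[0.1,0.025,0,0,0,0],[0,0,-0.2,0,0,0],[0,0,-0.2,0,0,0],[0,0,0,0,0,0]]]}}

```text
time: 6.55
tool_pos: [0.6536, 0.12, 0.1181]
tool_rot: [[0.227, 0.974, -0.012], [0.974, -0.227, -0.0], [-0.003, -0.012, -1.0]]
ft_force: [-1.1, 0.3, -1.8]
gripper_width: 0.0343
gripper_force: 20.0
```

Call:
{"name": "move_arm", "arguments": {"plan": [[[0,0,0,0,0,0],[0,0,0,0,0,0],[0,0,0,0,0,0]]]}}

```text
time: 6.8
tool_pos: [0.6586, 0.1201, 0.1254]
tool_rot: [[0.227, 0.974, 0.002], [0.974, -0.227, 0.0], [0.0, 0.002, -1.0]]
ft_force: [0.1, 0.4, -1.0]
gripper_width: 0.034
gripper_force: 20.0
```

Call:
{"name": "move_arm", "arguments": {"plan": [[[0,0,-0.05,0,0,0],[0,0,-0.05,0,0,0],[0,0,-0.04,0,0,0],[0,0,-0.02,0,0,0],[0,0,-0.02,0,0,0],[0,0,-0.02,0,0,0],[0,0,0,0,0,0],[0,0,0,0,0,0]]]}}

```text
time: 7.47
tool_pos: [0.6581, 0.1202, 0.1046]
tool_rot: [[0.227, 0.974, 0.0], [0.974, -0.227, 0.0], [0.0, 0.0, -1.0]]
ft_force: [1.0, 0.7, -1.5]
gripper_width: 0.0341
gripper_force: 20.0
```

Call:
{"name": "move_arm", "arguments": {"plan": [[[0,0,-0.01,0,0,0],[0,0,-0.01,0,0,0],[0,0,0,0,0,0],[0,0,0,0,0,0]]]}}

```text
time: 7.8
tool_pos: [0.6583, 0.1202, 0.1045]
tool_rot: [[0.226, 0.974, 0.001], [0.974, -0.226, 0.0], [0.0, 0.001, -1.0]]
ft_force: [-2.9, 0.3, 6.1]
gripper_width: 0.0341
gripper_force: 20.0
```

Call:
{"name": "move_arm", "arguments": {"plan": [[[0,0,0.01,0,0,0],[0,0,0.0,0,0,0],[0,0,0,0,0,0],[0,0,0,0,0,0],[0,0,0,0,0,0],[0,0,0,0,0,0],[0,0,0,0,0,0],[0,0,0,0,0,0]]], "jaw": 0.2}}

```text
time: 8.47
tool_pos: [0.6578, 0.1201, 0.1033]
tool_rot: [[0.227, 0.974, -0.0], [0.974, -0.227, -0.0], [-0.0, -0.0, -1.0]]
ft_force: [-0.3, -0.5, -0.2]
gripper_width: 0.0688
gripper_force: 0.0
```

Call:
{"name": "move_arm", "arguments": {"plan": [[[0,0,0.1,0,0,0],[0,0,0.25,0,0,0],[0,0,0.4,0,0,0],[0,0,0.4,0,0,0],[-0.2,-0.3,0.1,0,0,0],[-0.25,-0.3,0,0,0,0],[-0.3,-0.3,0,0,0,0],[-0.3,-0.3,0,0,0,0],[-0.3,-0.3,0,0,0,0],[-0.3,-0.3,0,0,0,0]]], "jaw": 0}}

```text
time: 9.3
tool_pos: [0.4937, -0.0587, 0.2295]
tool_rot: [[0.226, 0.974, 0.001], [0.974, -0.226, -0.001], [-0.0, 0.002, -1.0]]
ft_force: [0.6, -1.2, 0.6]
gripper_width: 0.0868
gripper_force: 0.0
```

Call:
{"name": "move_arm", "arguments": {"plan": [[[-0.25,-0.38,0,0,0,0],[-0.25,-0.38,0,0,0,0],[-0.2,-0.25,0,0,0,0],[-0.07,-0.13,0,0,0,0],[0,0,-0.2,0,0,0],[0,0,-0.3,0,0,0],[0,0,-0.3,0,0,0],[0,0,0,0,0,0],[0,0,0,0,0,0],[0,0,0,0,0,0]]]}}

```text
time: 10.13
tool_pos: [0.4232, -0.1659, 0.1498]
tool_rot: [[0.226, 0.974, 0.002], [0.974, -0.226, -0.001], [-0.001, 0.002, -1.0]]
ft_force: [0.8, 0.3, 0.2]
gripper_width: 0.0872
gripper_force: 0.0
```

Run:
```python
from h import *
np.set_printoptions(precision=4,suppress=True)
p,d=cams.grab_frame("side");cv2.imwrite("pics/s2.png",cv2.resize(p[100:300,180:380,::-1],(600,600)))
P=cloud("side",d);q=P.reshape(-1,3)
s=q[(np.hypot(q[:,0]-.659,q[:,1]-.12)<.055)&(q[:,2]>.138)&(q[:,2]<.155)]
print(len(s),s.size and cv2.minEnclosingCircle(s[:,:2].astype(np.float32)))
p,d=cams.grab_frame("top");q=cloud("top",d).reshape(-1,3)
s=q[(np.hypot(q[:,0]-.659,q[:,1]-.12)<.055)&(q[:,2]>.138)&(q[:,2]<.155)]
print(len(s),s.size and cv2.minEnclosingCircle(s[:,:2].astype(np.float32)))
```

```text
175 ((0.6565274000167847, 0.12230057269334793), 0.019367765635252)
255 ((0.6597368121147156, 0.1201099306344986), 0.018032729625701904)
```

View pics/s2.png

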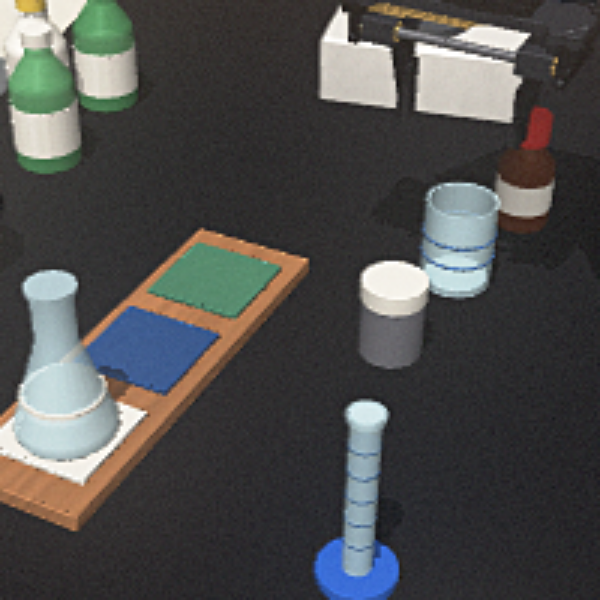

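The flask stands upright and central on the white tile at crop pixel (65,410). Next is the beaker.

Call:
{"name": "move_arm", "arguments": {"plan": [[[-0.04,-0.04,0,0,0,0],[-0.035,-0.04,0,0,0,0],[0,0,0,0,0,0],[0,0,-0.2,0,0,0],[0,0,-0.25,0,0,0],[0,0,-0.25,0,0,0],[0,0,-0.2,0,0,0],[0,0,-0.15,0,0,0],[0,0,-0.08,0,0,0],[0,0,0,0,0,0]]]}}

```text
time: 11.07
tool_pos: [0.4141, -0.1731, 0.0344]
tool_rot: [[0.227, 0.974, -0.002], [0.974, -0.227, 0.002], [0.001, -0.003, -1.0]]
ft_force: [-0.8, 0.4, 0.2]
gripper_width: 0.0867
gripper_force: 0.0
```

Call:
{"name": "move_arm", "arguments": {"plan": [[[0,0,0,0,0,0],[0,0,0,0,0,0],[0,0,0,0,0,0],[0,0,0,0,0,0],[0,0,0,0,0,0],[0,0,0,0,0,0],[0,0,0,0,0,0],[0,0,0,0,0,0]]], "jaw": 1, "squeeze": 15}}

```text
time: 11.73
tool_pos: [0.4153, -0.1737, 0.0363]
tool_rot: [[0.227, 0.974, 0.002], [0.974, -0.227, -0.001], [-0.001, 0.002, -1.0]]
ft_force: [-1.4, -0.1, 6.8]
gripper_width: 0.0624
gripper_force: 15.0
```

Call:
{"name": "move_arm", "arguments": {"plan": [[[0,0,0.1,0,0,0],[0,0,0.2,0,0,0],[0,0,0.2,0,0,0],[0,0,0.1,0,0,0],[0.2,0.08,0,0,0,0],[0.3,0.12,0,0,0,0],[0.3,0.12,0,0,0,0],[0.3,0.12,0,0,0,0],[0.3,0.12,0,0,0,0],[0.3,0.12,0,0,0,0]]]}}

```text
time: 12.57
tool_pos: [0.5856, -0.1043, 0.0954]
tool_rot: [[0.226, 0.974, -0.001], [0.974, -0.226, 0.0], [0.0, -0.001, -1.0]]
ft_force: [-0.2, 0.3, -0.7]
gripper_width: 0.0624
gripper_force: 15.0
```

Call:
{"name": "move_arm", "arguments": {"plan": [[[0.15,0.06,0,0,0,0],[0.1,0.04,0,0,0,0],[0,0,0,0,0,0],[0,0,-0.1,0,0,0],[0,0,-0.1,0,0,0],[0,0,0,0,0,0],[0,0,0,0,0,0],[0,0,0,0,0,0]]]}}

```text
time: 13.23
tool_pos: [0.6088, -0.0958, 0.0751]
tool_rot: [[0.228, 0.974, -0.001], [0.974, -0.228, 0.0], [0.0, -0.002, -1.0]]
ft_force: [0.3, 0.2, -0.1]
gripper_width: 0.0624
gripper_force: 15.0
```

Run:
```python
from h import *
p,d=cams.grab_frame("side");cv2.imwrite("pics/s3.png",cv2.resize(p[100:300,150:350,::-1],(600,600)))
```

```text
(no output)
```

View pics/s3.png

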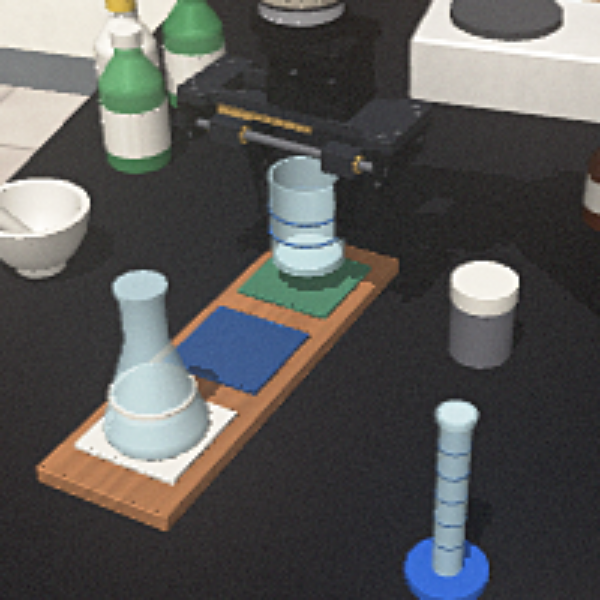

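The beaker is held upright just above the green tile at crop pixel (305,280). I lower it.

Call:
{"name": "move_arm", "arguments": {"plan": [[[0.01,0.005,-0.05,0,0,0],[0,0,-0.05,0,0,0],[0,0,-0.03,0,0,0],[0,0,-0.02,0,0,0],[0,0,-0.02,0,0,0],[0,0,-0.01,0,0,0],[0,0,0,0,0,0],[0,0,-0.01,0,0,0],[0,0,0,0,0,0],[0,0,0,0,0,0]]]}}

```text
time: 14.12
tool_pos: [0.6108, -0.0949, 0.0566]
tool_rot: [[0.227, 0.974, 0.0], [0.974, -0.227, -0.0], [-0.0, 0.0, -1.0]]
ft_force: [-0.9, 0.1, -0.8]
gripper_width: 0.0625
gripper_force: 15.0
```

Call:
{"name": "move_arm", "arguments": {"plan": [[[0,0,-0.01,0,0,0],[0,0,-0.005,0,0,0],[0,0,0,0,0,0],[0,0,0,0,0,0]]]}}

```text
time: 14.45
tool_pos: [0.6109, -0.0949, 0.0563]
tool_rot: [[0.226, 0.974, 0.001], [0.974, -0.226, -0.0], [-0.0, 0.001, -1.0]]
ft_force: [-2.4, 0.1, 6.3]
gripper_width: 0.0624
gripper_force: 15.0
```

Call:
{"name": "move_arm", "arguments": {"plan": [[[0,0,0.01,0,0,0],[0,0,0,0,0,0],[0,0,0,0,0,0],[0,0,0,0,0,0],[0,0,0,0,0,0],[0,0,0,0,0,0]]], "jaw": 0}}

```text
time: 14.95
tool_pos: [0.6107, -0.0948, 0.0558]
tool_rot: [[0.227, 0.974, -0.0], [0.974, -0.227, 0.0], [0.0, -0.0, -1.0]]
ft_force: [0.6, 0.4, 1.4]
gripper_width: 0.0857
gripper_force: 0.0
```

Call:
{"name": "move_arm", "arguments": {"plan": [[[0,0,0.1,0,0,0],[0,0,0.2,0,0,0],[0,0,0.3,0,0,0],[0,0,0.4,0,0,0],[0,0,0.4,0,0,0],[0,0,0.3,0,0,0],[-0.2,-0.15,0,0,0,0],[-0.3,-0.25,0,0,0,0],[-0.3,-0.25,0,0,0,0],[-0.3,-0.25,0,0,0,0]]]}}

```text
time: 15.78
tool_pos: [0.4997, -0.1852, 0.2271]
tool_rot: [[0.225, 0.974, 0.001], [0.974, -0.225, -0.001], [-0.001, 0.001, -1.0]]
ft_force: [0.6, -0.3, 0.4]
gripper_width: 0.087
gripper_force: 0.0
```

Call:
{"name": "move_arm", "arguments": {"plan": [[[-0.3,-0.25,0,0,0,0],[-0.3,-0.25,0,0,0,0],[-0.3,-0.25,0,0,0,0],[-0.25,-0.2,0,0,0,0],[-0.14,-0.1,0,0,0,0],[0,0,0,0,0,0],[0,0,0,0,0,0],[0,0,0,0,0,0]]]}}

```text
time: 16.45
tool_pos: [0.3723, -0.2896, 0.2265]
tool_rot: [[0.227, 0.974, 0.001], [0.974, -0.227, -0.0], [-0.0, 0.001, -1.0]]
ft_force: [-0.2, 1.3, 0.7]
gripper_width: 0.0866
gripper_force: 0.0
```

Run:
```python
from h import *
np.set_printoptions(precision=4,suppress=True)
for c in("top","side"):
    p,d=cams.grab_frame(c);q=cloud(c,d).reshape(-1,3)
    s=q[(np.hypot(q[:,0]-.611,q[:,1]+.095)<.055)&(q[:,2]>.093)&(q[:,2]<.11)]
    print(len(s),s.size and cv2.minEnclosingCircle(s[:,:2].astype(np.float32)))
```

```text
170 ((0.6119142770767212, -0.09627187252044678), 0.030926330015063286)
116 ((0.6086079478263855, -0.09408938139677048), 0.03195546194911003)
```

Call:
{"name": "move_arm", "arguments": {"plan": [[[0,0,-0.2,0,0,0],[0,0,-0.3,0,0,0],[0,0,-0.3,0,0,0],[0,0,-0.3,0,0,0],[0,0,-0.2,0,0,0],[0,0,-0.12,0,0,0],[0,0,-0.055,0,0,0],[0,0,0,0,0,0],[0,0,0,0,0,0],[0,0,0,0,0,0]]]}}

```text
time: 17.38
tool_pos: [0.3726, -0.2902, 0.0794]
tool_rot: [[0.226, 0.974, 0.001], [0.974, -0.226, -0.002], [-0.001, 0.002, -1.0]]
ft_force: [-0.3, 0.1, 0.8]
gripper_width: 0.0871
gripper_force: 0.0
```

Call:
{"name": "move_arm", "arguments": {"plan": [[[0,0,0,0,0,0],[0,0,0,0,0,0],[0,0,0,0,0,0],[0,0,0,0,0,0],[0,0,0,0,0,0],[0,0,0,0,0,0],[0,0,0,0,0,0],[0,0,0,0,0,0],[0,0,0,0,0,0],[0,0,0,0,0,0]]], "jaw": 1, "squeeze": 20}}

```text
time: 18.22
tool_pos: [0.3716, -0.2897, 0.0785]
tool_rot: [[0.227, 0.974, -0.0], [0.974, -0.227, 0.0], [0.0, -0.0, -1.0]]
ft_force: [-1.2, -0.6, 0.4]
gripper_width: 0.0331
gripper_force: 20.0
```

Call:
{"name": "move_arm", "arguments": {"plan": [[[0,0,0,0,0,0],[0,0,0,0,0,0],[0,0,0,0,0,0]]]}}

```text
time: 18.47
tool_pos: [0.3716, -0.2897, 0.0785]
tool_rot: [[0.227, 0.974, -0.0], [0.974, -0.227, 0.0], [0.0, -0.0, -1.0]]
ft_force: [-0.3, 0.7, 1.2]
gripper_width: 0.0334
gripper_force: 20.0
```

Call:
{"name": "move_arm", "arguments": {"plan": [[[0,0,0.1,0,0,0],[0,0,0.25,0,0,0],[0,0,0.35,0,0,0],[0,0,0.4,0,0,0],[0,0,0.35,0,0,0],[0,0,0.25,0,0,0],[0.1,0.12,0,0,0,0],[0.2,0.23,0,0,0,0],[0.23,0.26,0,0,0,0],[0.23,0.26,0,0,0,0]]]}}

```text
time: 19.3
tool_pos: [0.448, -0.2019, 0.2486]
tool_rot: [[0.228, 0.974, 0.0], [0.974, -0.228, 0.0], [0.0, 0.0, -1.0]]
ft_force: [0.7, -0.3, -2.1]
gripper_width: 0.0332
gripper_force: 20.0
```

Call:
{"name": "move_arm", "arguments": {"plan": [[[0.23,0.26,0,0,0,0],[0.23,0.26,0,0,0,0],[0.23,0.26,0,0,0,0],[0.23,0.26,0,0,0,0],[0.23,0.26,0,0,0,0],[0.23,0.26,0,0,0,0],[0.23,0.27,0,0,0,0],[0.2,0.24,0,0,0,0],[0.17,0.2,0,0,0,0],[0.12,0.14,0,0,0,0]]]}}

```text
time: 20.13
tool_pos: [0.6588, 0.0408, 0.2476]
tool_rot: [[0.225, 0.974, -0.0], [0.974, -0.225, 0.001], [0.001, -0.001, -1.0]]
ft_force: [-0.0, 0.0, -1.5]
gripper_width: 0.0332
gripper_force: 20.0
```

Call:
{"name": "move_arm", "arguments": {"plan": [[[0,0,0,0,0,0],[0,0,0,0,0,0],[0,0,0,0,0,0],[0,0,0,0,0,0]]]}}

```text
time: 20.47
tool_pos: [0.6568, 0.0373, 0.2482]
tool_rot: [[0.228, 0.974, -0.002], [0.974, -0.228, -0.0], [-0.001, -0.001, -1.0]]
ft_force: [0.0, 0.1, -1.4]
gripper_width: 0.0335
gripper_force: 20.0
```

Call:
{"name": "move_arm", "arguments": {"plan": [[[-0.12,-0.13,0,0,0,0],[-0.1,-0.12,0,0,0,0],[0,0,0,0,0,0],[0,0,-0.2,0,0,0],[0,0,-0.3,0,0,0],[0,0,-0.3,0,0,0],[0,0,-0.25,0,0,0],[0,0,-0.15,0,0,0],[0,0,-0.1,0,0,0],[0,0,0,0,0,0]]]}}

```text
time: 21.3
tool_pos: [0.6342, 0.0129, 0.1163]
tool_rot: [[0.228, 0.974, -0.004], [0.974, -0.228, 0.001], [-0.0, -0.004, -1.0]]
ft_force: [0.4, -0.8, -1.6]
gripper_width: 0.0334
gripper_force: 20.0
```

Call:
{"name": "move_arm", "arguments": {"plan": [[[0,0,0,0,0,0],[0,0,-0.05,0,0,0],[0,0,-0.05,0,0,0],[0,0,-0.03,0,0,0],[0,0,-0.02,0,0,0],[0,0,-0.02,0,0,0],[0,0,0,0,0,0],[0,0,0,0,0,0],[0,0,0,0,0,0]]]}}

```text
time: 22.05
tool_pos: [0.6359, 0.0132, 0.1017]
tool_rot: [[0.227, 0.974, 0.0], [0.974, -0.227, -0.0], [0.0, 0.0, -1.0]]
ft_force: [0.4, -0.5, -1.2]
gripper_width: 0.0331
gripper_force: 20.0
```

Call:
{"name": "move_arm", "arguments": {"plan": [[[-0.01,0,-0.015,0,0,0],[0,0,-0.01,0,0,0],[0,0,-0.01,0,0,0],[0,0,0,0,0,0],[0,0,0,0,0,0]]]}}

```text
time: 22.47
tool_pos: [0.6347, 0.0132, 0.0985]
tool_rot: [[0.227, 0.974, -0.0], [0.974, -0.227, -0.0], [-0.0, -0.0, -1.0]]
ft_force: [-1.9, 0.4, 2.7]
gripper_width: 0.0333
gripper_force: 20.0
```

Call:
{"name": "move_arm", "arguments": {"plan": [[[0,0,-0.005,0,0,0],[0,0,0,0,0,0],[0,0,0,0,0,0]]]}}

```text
time: 22.72
tool_pos: [0.6347, 0.0132, 0.0985]
tool_rot: [[0.226, 0.974, 0.0], [0.974, -0.226, -0.0], [-0.0, 0.0, -1.0]]
ft_force: [-2.5, -0.0, 5.8]
gripper_width: 0.0334
gripper_force: 20.0
```

Call:
{"name": "move_arm", "arguments": {"plan": [[[0,0,0.005,0,0,0],[0,0,0,0,0,0],[0,0,0,0,0,0],[0,0,0,0,0,0],[0,0,0,0,0,0],[0,0,0,0,0,0],[0,0,0,0,0,0],[0,0,0,0,0,0]]], "jaw": 0.2}}

```text
time: 23.38
tool_pos: [0.6348, 0.0131, 0.098]
tool_rot: [[0.227, 0.974, -0.0], [0.974, -0.227, 0.0], [0.0, -0.0, -1.0]]
ft_force: [-0.4, -0.3, -0.1]
gripper_width: 0.0689
gripper_force: 0.0
```

Call:
{"name": "move_arm", "arguments": {"plan": [[[0,0,0.1,0,0,0],[0,0,0.25,0,0,0],[0,0,0.35,0,0,0],[0,0,0.4,0,0,0],[0,0,0.35,0,0,0],[0,0,0.2,0,0,0],[-0.15,0.15,0,0,0,0],[-0.25,0.25,0,0,0,0],[-0.27,0.28,0,0,0,0],[-0.27,0.28,0,0,0,0]]]}}

```text
time: 24.22
tool_pos: [0.5398, 0.1096, 0.264]
tool_rot: [[0.228, 0.974, 0.001], [0.974, -0.228, 0.0], [0.001, 0.001, -1.0]]
ft_force: [0.0, 0.4, -0.0]
gripper_width: 0.0695
gripper_force: 0.0
```

Call:
{"name": "move_arm", "arguments": {"plan": [[[-0.27,0.28,0,0,0,0],[-0.27,0.28,0,0,0,0],[-0.27,0.28,0,0,0,0],[-0.27,0.28,0,0,0,0],[-0.25,0.28,0,0,0,0],[-0.25,0.28,0,0,0,0],[-0.17,0.17,0,0,0,0],[0,0,0,0,0,0],[0,0,0,0,0,0],[0,0,0,0,0,0]]]}}

```text
time: 25.05
tool_pos: [0.3665, 0.294, 0.2637]
tool_rot: [[0.226, 0.974, 0.002], [0.974, -0.226, 0.0], [0.001, 0.002, -1.0]]
ft_force: [-0.6, 0.3, -0.0]
gripper_width: 0.0696
gripper_force: 0.0
```

Run:
```python
from h import *
np.set_printoptions(precision=4,suppress=True)
for c in("top","side"):
    p,d=cams.grab_frame(c);q=cloud(c,d).reshape(-1,3);cv2.imwrite(f"pics/{c}4.png",p[...,::-1])
    for n,x,y,z in(("bottle",.635,.013,.13),("beaker",.611,-.095,.1),("flask",.659,.12,.145)):
        s=q[(np.hypot(q[:,0]-x,q[:,1]-y)<.055)&(q[:,2]>z-.008)&(q[:,2]<z+.01)]
        print(c,n,len(s),s.size and cv2.minEnclosingCircle(s[:,:2].astype(np.float32)))
```

```text
top bottle 218 ((0.6350088119506836, 0.011719148606061935), 0.017009584233164787)
top beaker 167 ((0.6118202209472656, -0.09634402394294739), 0.031215446069836617)
top flask 252 ((0.6598911285400391, 0.11972290277481079), 0.018494874238967896)
side bottle 129 ((0.6328138709068298, 0.014099462889134884), 0.018139153718948364)
side beaker 139 ((0.6079984903335571, -0.09507676213979721), 0.03321816027164459)
side flask 177 ((0.6570003032684326, 0.12061243504285812), 0.020450541749596596)
```

View pics/side4.png

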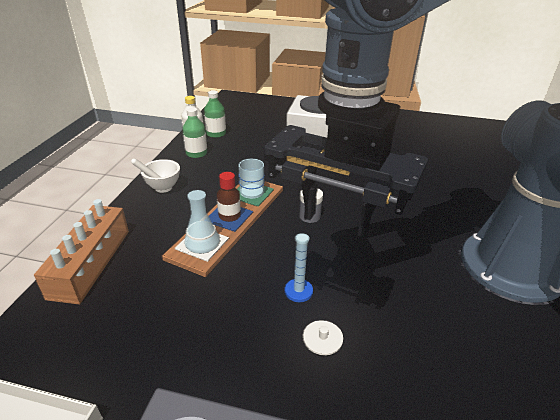

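All three vessels stand on their tiles, with the flask at (200,238), bottle (228,205) and beaker (250,180). The lid is untouched at (323,338). Next I pick it up.

Call:
{"name": "move_arm", "arguments": {"plan": [[[0,0,-0.2,0,0,0],[0,0,-0.35,0,0,0],[0,0,-0.35,0,0,0],[0,0,-0.35,0,0,0],[0,0,-0.35,0,0,0],[0,0,-0.3,0,0,0],[0,0,-0.2,0,0,0],[0,0,-0.1,0,0,0],[0,0,0,0,0,0],[0,0,0,0,0,0]]], "jaw": 0.45}}

```text
time: 25.98
tool_pos: [0.3666, 0.2934, 0.0425]
tool_rot: [[0.228, 0.974, -0.001], [0.974, -0.228, -0.001], [-0.001, -0.001, -1.0]]
ft_force: [-0.5, -0.4, 0.0]
gripper_width: 0.0478
gripper_force: 0.0
```

Call:
{"name": "move_arm", "arguments": {"plan": [[[0,0,0,0,0,0],[0,0,-0.1,0,0,0],[0,0,-0.1,0,0,0],[0,0,-0.05,0,0,0],[0,0,0,0,0,0],[0,0,0,0,0,0],[0,0,0,0,0,0]]]}}

```text
time: 26.57
tool_pos: [0.3657, 0.2942, 0.018]
tool_rot: [[0.226, 0.974, -0.0], [0.974, -0.226, -0.0], [-0.0, -0.0, -1.0]]
ft_force: [-0.4, 1.4, -0.3]
gripper_width: 0.0475
gripper_force: 0.0
```

Call:
{"name": "move_arm", "arguments": {"plan": [[[0,0,-0.01,0,0,0],[0,0,0,0,0,0],[0,0,0,0,0,0],[0,0,0,0,0,0],[0,0,0,0,0,0],[0,0,0,0,0,0],[0,0,0,0,0,0],[0,0,0,0,0,0]]], "jaw": 1, "squeeze": 25}}

```text
time: 27.23
tool_pos: [0.3658, 0.2942, 0.0171]
tool_rot: [[0.227, 0.974, 0.0], [0.974, -0.227, 0.0], [0.0, 0.0, -1.0]]
ft_force: [-1.0, -0.6, 1.0]
gripper_width: 0.0148
gripper_force: 25.0
```

Call:
{"name": "move_arm", "arguments": {"plan": [[[0,0,0.1,0,0,0],[0,0,0.2,0,0,0],[0,0,0.35,0,0,0],[0,0,0.4,0,0,0],[0,0,0.4,0,0,0],[0,0,0.4,0,0,0],[0,0,0.25,0,0,0],[0,0,0.1,0,0,0],[0,0,0,0,0,0],[0,0,0,0,0,0]]]}}

```text
time: 28.07
tool_pos: [0.3654, 0.294, 0.2377]
tool_rot: [[0.227, 0.974, 0.001], [0.974, -0.227, 0.001], [0.001, 0.001, -1.0]]
ft_force: [-0.2, 0.2, -0.7]
gripper_width: 0.0152
gripper_force: 25.0
```

Run:
```python
from h import *
np.set_printoptions(precision=4,suppress=True)
o=env.get_obs();t=o["tool_pos"];print(t)
for c in ("side","top"):
    p,d=cams.grab_frame(c);cv2.imwrite(f"pics/{c}5.png",cv2.resize(p[130:330,240:440,::-1],(600,600)))
    q=cloud(c,d).reshape(-1,3);s=q[(np.hypot(*(q[:,:2]-t[:2]).T)<.06)&(q[:,2]>t[2]-.012)&(q[:,2]<t[2]+.003)]
    print(c,len(s),s.size and cv2.minEnclosingCircle(s[:,:2].astype(np.float32)))
```

```text
[0.3654 0.294  0.2377]
side 974 ((0.36344340443611145, 0.29453158378601074), 0.03570457175374031)
top 563 ((0.36672234535217285, 0.2906632423400879), 0.034612804651260376)
```

View pics/side5.png

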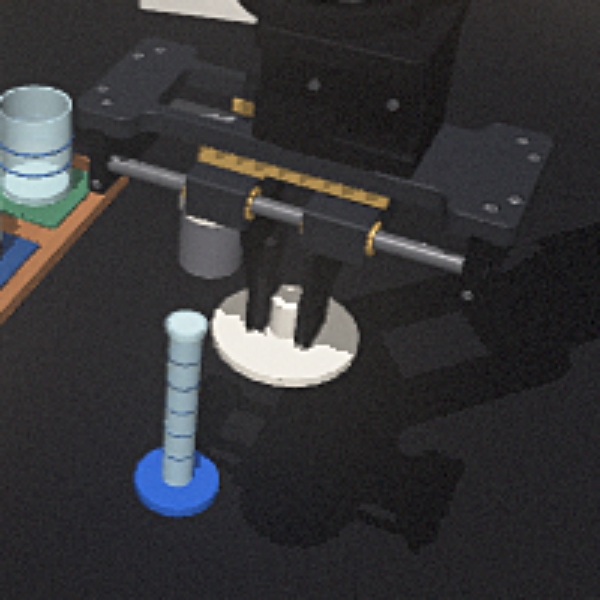

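The lid is held level in the fingers at crop pixel (285,340). I carry it to the beaker.

Call:
{"name": "move_arm", "arguments": {"plan": [[[0.1,-0.16,0,0,0,0],[0.2,-0.31,0,0,0,0],[0.2,-0.32,0,0,0,0],[0.2,-0.32,0,0,0,0],[0.2,-0.32,0,0,0,0],[0.2,-0.32,0,0,0,0],[0.2,-0.32,0,0,0,0],[0.2,-0.32,0,0,0,0],[0.2,-0.32,0,0,0,0],[0.2,-0.32,0,0,0,0]]]}}

```text
time: 29.0
tool_pos: [0.5552, -0.0105, 0.2348]
tool_rot: [[0.227, 0.974, -0.005], [0.974, -0.227, 0.001], [0.0, -0.005, -1.0]]
ft_force: [1.3, 0.2, 0.0]
gripper_width: 0.0153
gripper_force: 25.0
```

Call:
{"name": "move_arm", "arguments": {"plan": [[[0.2,-0.32,0,0,0,0],[0.17,-0.27,0,0,0,0],[0.1,-0.16,0,0,0,0],[0.08,-0.115,0,0,0,0],[0,0,-0.2,0,0,0],[0,0,-0.3,0,0,0],[0,0,-0.2,0,0,0],[0,0,-0.1,0,0,0],[0,0,0,0,0,0],[0,0,0,0,0,0]]]}}

```text
time: 29.83
tool_pos: [0.6104, -0.0948, 0.1563]
tool_rot: [[0.226, 0.974, -0.002], [0.974, -0.226, 0.001], [0.0, -0.002, -1.0]]
ft_force: [0.9, 0.2, -0.2]
gripper_width: 0.015
gripper_force: 25.0
```

Call:
{"name": "move_arm", "arguments": {"plan": [[[0,0,0,0,0,0],[0,0,0,0,0,0]]]}}

```text
time: 30.0
tool_pos: [0.6118, -0.0955, 0.1586]
tool_rot: [[0.226, 0.974, 0.003], [0.974, -0.226, -0.001], [-0.0, 0.003, -1.0]]
ft_force: [-0.4, 0.1, 0.1]
gripper_width: 0.0154
gripper_force: 25.0
```

Run:
```python
from h import *
t=env.get_obs()["tool_pos"];print(t)
for c in ("side","top"):
    p,d=cams.grab_frame(c);cv2.imwrite(f"pics/{c}6.png",cv2.resize(p[120:270,170:320,::-1],(600,600)))
    q=cloud(c,d).reshape(-1,3)
    s=q[(np.hypot(*(q[:,:2]-t[:2]).T)<.06)&(q[:,2]>t[2]-.012)&(q[:,2]<t[2]+.003)]
    print(c,len(s),s.size and cv2.minEnclosingCircle(s[:,:2].astype(np.float32)))
```

```text
[ 0.61184338 -0.09548229  0.15860281]
side 299 ((0.6088387370109558, -0.09427341818809509), 0.03630131855607033)
top 0 0
```

View pics/side6.png

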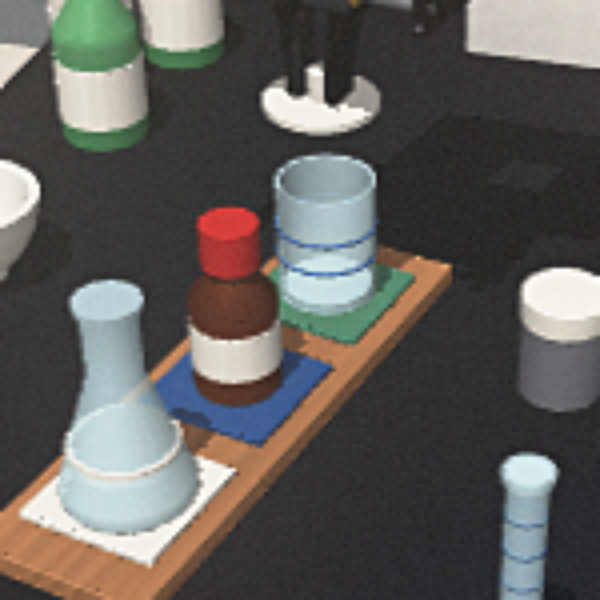

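The lid at (320,100) sits directly above the beaker at (325,180), and the side camera's measurement agrees to 1 mm. I lower it.

Call:
{"name": "move_arm", "arguments": {"plan": [[[0,0,-0.1,0,0,0],[0,0,-0.12,0,0,0],[0,0,-0.1,0,0,0],[0,0,-0.07,0,0,0],[0,0,-0.05,0,0,0],[0,0,-0.02,0,0,0],[0,0,0,0,0,0],[0,0,0,0,0,0],[0,0,0,0,0,0]]]}}

```text
time: 30.85
tool_pos: [0.6112, -0.0955, 0.1114]
tool_rot: [[0.227, 0.974, 0.001], [0.974, -0.227, -0.0], [-0.0, 0.001, -1.0]]
ft_force: [-0.1, -0.2, -0.9]
gripper_width: 0.0151
gripper_force: 25.0
```

Call:
{"name": "move_arm", "arguments": {"plan": [[[0,0,-0.015,0,0,0],[0,0,-0.01,0,0,0],[0,0,0,0,0,0],[0,0,0,0,0,0],[0,0,0,0,0,0]]]}}

```text
time: 31.27
tool_pos: [0.6112, -0.0955, 0.1091]
tool_rot: [[0.227, 0.974, 0.001], [0.974, -0.227, -0.0], [-0.0, 0.001, -1.0]]
ft_force: [-0.4, 0.1, 3.4]
gripper_width: 0.0152
gripper_force: 25.0
```

Call:
{"name": "move_arm", "arguments": {"plan": [[[0,0,0,0,0,0],[0,0,0,0,0,0],[0,0,0,0,0,0],[0,0,0,0,0,0],[0,0,0,0,0,0],[0,0,0,0,0,0]]], "jaw": 0.5}}

```text
time: 31.77
tool_pos: [0.6106, -0.0953, 0.1083]
tool_rot: [[0.227, 0.974, -0.0], [0.974, -0.227, 0.0], [0.0, -0.0, -1.0]]
ft_force: [-0.6, -0.4, 0.1]
gripper_width: 0.0416
gripper_force: 0.0
```

Call:
{"name": "move_arm", "arguments": {"plan": [[[0,0,0.1,0,0,0],[0,0,0.2,0,0,0],[0,0,0.3,0,0,0],[0,0,0.3,0,0,0],[0,0,0.3,0,0,0],[-0.2,-0.2,0.1,0,0,0],[-0.3,-0.3,0,0,0,0],[-0.3,-0.3,0,0,0,0],[-0.2,-0.2,0,0,0,0],[0,0,0,0,0,0]]]}}

```text
time: 32.6
tool_pos: [0.5083, -0.1973, 0.2395]
tool_rot: [[0.231, 0.973, -0.002], [0.973, -0.231, -0.002], [-0.002, -0.001, -1.0]]
ft_force: [-0.4, 0.6, -0.3]
gripper_width: 0.0433
gripper_force: 0.0
```

Call:
{"name": "move_arm", "arguments": {"plan": [[[-0.1,-0.2,0,0,0,0],[-0.1,-0.2,0,0,0,0],[0,0,0,0,0,0],[0,0,0,0,0,0],[0,0,0,0,0,0],[0,0,0,0,0,0]]]}}

```text
time: 33.1
tool_pos: [0.4924, -0.2333, 0.2387]
tool_rot: [[0.226, 0.974, 0.0], [0.974, -0.226, 0.0], [0.0, 0.0, -1.0]]
ft_force: [1.2, 0.6, 0.1]
gripper_width: 0.0435
gripper_force: 0.0
```

Run:
```python
from h import *
np.set_printoptions(precision=4,suppress=True)
for c in("top","side"):
    p,d=cams.grab_frame(c);q=cloud(c,d).reshape(-1,3);cv2.imwrite(f"pics/{c}7.png",cv2.resize(p[120:270,170:320,::-1],(600,600)))
    for n,x,y,z in(("disc",.611,-.095,.106),("knob",.611,-.095,.125),("bottle",.635,.013,.13),("flask",.659,.12,.145),("jar",.4543,-.0579,.07),("cyl",.4312,.19,.14)):
        s=q[(np.hypot(q[:,0]-x,q[:,1]-y)<.05)&(q[:,2]>z-.007)&(q[:,2]<z+.008)]
        print(c,n,len(s),s.size and cv2.minEnclosingCircle(s[:,:2].astype(np.float32)))
```

```text
top disc 832 ((0.6127222180366516, -0.0964568555355072), 0.0351574532687664)
top knob 49 ((0.6124042272567749, -0.09635655581951141), 0.007670692168176174)
top bottle 213 ((0.6347382664680481, 0.011724825017154217), 0.016748584806919098)
top flask 255 ((0.65972900390625, 0.1201474517583847), 0.018119152635335922)
top jar 504 ((0.4540692865848541, -0.0579293817281723), 0.026878977194428444)
top cyl 134 ((0.4304237961769104, 0.18995727598667145), 0.012489194981753826)
side disc 340 ((0.6085726618766785, -0.09453711658716202), 0.03659605607390404)
side knob 28 ((0.6087455749511719, -0.09442156553268433), 0.007661030627787113)
side bottle 125 ((0.6318086385726929, 0.014114554971456528), 0.018206575885415077)
side flask 174 ((0.655756950378418, 0.12079663574695587), 0.02033114619553089)
side jar 258 ((0.45111191272735596, -0.055456601083278656), 0.0275467187166214)
side cyl 122 ((0.4285736680030823, 0.19226054847240448), 0.0139212217181921)
```

View pics/side7.png

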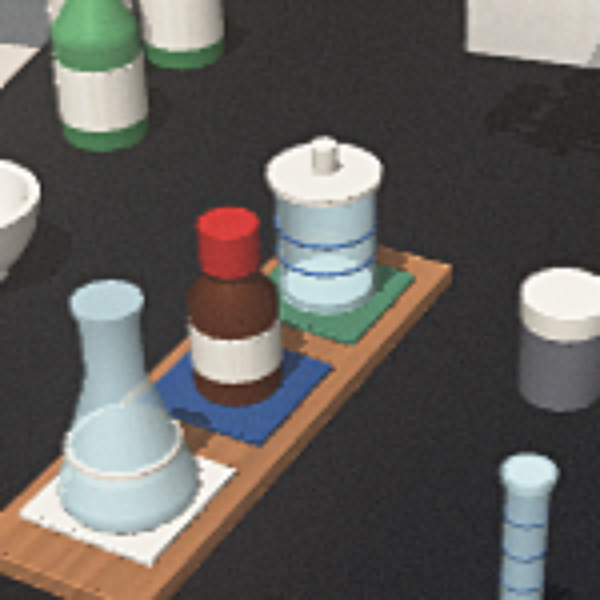

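The lid is seated knob up on the beaker at (325,175), and the bottle and flask stand central on their tiles. The jar and cylinder have not moved. I hand the job in.

```bash
python3 -c "
from cell import env
print(env.sign_off())"
```

```text
the job is handed in; nothing more can be done
None
```

I set out the row in the order asked and handed it in at about 33 s: flask on white, beaker on green, bottle on blue and the lid seated knob up on the beaker; the last camera check showed everything upright and central, and the cylinder and jar unmoved.

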